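Change over the pull-out parts trays on the alternator bench

TASK

The slip-ring tray has been left standing out of the bench rack: push its front until it is fully home, then hook a fingertip behind the front lip of the ball-bearing tray and draw it out as far as its stop, without forcing either, so that only that one tray stands out. Do it with the fingertips only: never pinch a tray front or lift anything, keep the stacked bearings stacked and all the parts lying in their trays, and leave the regulator tray and the things on the bench where they are. Finish with the hand clear.

Things in the scene. Friction and masses are not known exactly. Their poses are not given: they have to be found in the camera images.
- rack: Blue steel tray rack bolted to the bench, 396 mm wide (y), 245 deep (x), three slots side by side at y = -128, 0, 128 mm; which tray is in which slot varies. Origin: middle of its front edge on the bench; x points into the rack, the way trays go home. Partitions 78 mm high, open above; a deck 82 mm high with small boxes on it (up to 134 mm) covers the rear 115 mm. Fronts of home trays stand at x = -85 mm.
- bearing_tray (a joint): Travel (m) of the grey steel tray holding the ball bearings (steel rings with black seals): 0 home, grows as it comes out along the rack's -x, 0.16 at its stop; starts home or a few mm out. About 3 N friction, stays where left. Tray 305 mm long, 112 wide; inside floor 14 mm above the bench, side walls 57 mm.
- bearing_lip (a point): Middle of the top of that tray's front wall (the lip), 66 mm above the bench; axes as the rack's, moves with the tray. Wall 112 mm wide, 6 mm thick: back face 3 mm to +x of this point, front face 3 mm to -x, with a bright rolled edge, 8 mm round, along its top that stands out 5 mm farther to -x. At least 50 mm behind the wall is free of parts.
- bearing_front_inside: Inner skin (3 mm) of the front wall of the bearing tray: the face to hook a fingertip behind. Origin: middle of the tray's front edge, 11 mm above the bench; axes as the rack's.
- bearing_front_outside: Outer skin (3 mm) of the same front wall with the rolled edge and the white card holder: the face to push on. Same origin and axes as the inner skin.
- slipring_tray (a joint): Travel (m) of the grey steel tray holding the copper-banded black slip-ring cylinders: 0 home, grows as it comes out along the rack's -x, 0.16 at its stop; starts left out, 90 to 150 mm. About 3 N friction, stays where left. Tray 305 mm long, 112 wide; inside floor 14 mm above the bench, side walls 57 mm.
- slipring_lip (a point): Middle of the top of that tray's front wall (the lip), 66 mm above the bench; axes as the rack's, moves with the tray. Wall 112 mm wide, 6 mm thick: back face 3 mm to +x of this point, front face 3 mm to -x, with a bright rolled edge, 8 mm round, along its top that stands out 5 mm farther to -x. At least 50 mm behind the wall is free of parts.
- slipring_front_inside: Inner skin (3 mm) of the front wall of the slipring tray: the face to hook a fingertip behind. Origin: middle of the tray's front edge, 11 mm above the bench; axes as the rack's.
- slipring_front_outside: Outer skin (3 mm) of the same front wall with the rolled edge and the white card holder: the face to push on. Same origin and axes as the inner skin.
- regulator_tray (a joint): Travel (m) of the grey steel tray holding the black regulator blocks with aluminium fins: 0 home, grows as it comes out along the rack's -x, 0.16 at its stop; starts home or a few mm out, leave it. About 3 N friction, stays where left. Tray 305 mm long, 112 wide; inside floor 14 mm above the bench, side walls 57 mm.
- regulator_lip (a point): Middle of the top of that tray's front wall (the lip), 66 mm above the bench; axes as the rack's, moves with the tray. Wall 112 mm wide, 6 mm thick: back face 3 mm to +x of this point, front face 3 mm to -x, with a bright rolled edge, 8 mm round, along its top that stands out 5 mm farther to -x. At least 50 mm behind the wall is free of parts.
- bearing_lower: Loose ball bearing, 47 mm across, 14 mm thick, lying flat in the bearing tray, lower one of a stack of two. Origin: centre of its underside.
- bearing_upper: Loose ball bearing, 47 mm across, 14 mm thick, lying flat in the bearing tray, upper one of the stack. Origin: centre of its underside.
- bearing_single: Loose ball bearing, 47 mm across, 14 mm thick, lying flat in the bearing tray, lying alone. Origin: centre of its underside.
- slipring_a: Loose slip-ring cylinder, black with two copper bands, 35 mm across, 34 mm high, standing in its tray. Origin: centre of its underside.
- regulator_a: Loose regulator block, 42 x 30 x 16 mm, black with 5 mm aluminium fins on top, lying in its tray. Origin: centre of its underside.
- slipring_b: Loose slip-ring cylinder, black with two copper bands, 35 mm across, 34 mm high, standing in its tray. Origin: centre of its underside.
- regulator_b: Loose regulator block, 42 x 30 x 16 mm, black with 5 mm aluminium fins on top, lying in its tray. Origin: centre of its underside.
- alternator: Bare alternator standing on its rear cover left of the rack, 124 mm across (192 mm over its two ears), 151 mm high with its pulley. Origin: centre of its underside. Leave alone.
- grease_tin: Red tin, 68 mm across, 85 mm high, right of the trays. Origin: centre of its underside. Leave alone.
- screwdriver: Screwdriver lying on the bench to the right. Leave alone.
Not all that is in view belongs to the job. Leave any green look-alike of the regulator_b alone.

How it is judged:
On the way, in this order (a step that is already met when the one before it is completed fails the run):
1. the slip-ring tray is pushed fully home (within 6 mm) while the bearing tray is still in (value of joint slipring_tray below 0.006 m and value of joint bearing_tray below 0.03 m), for 0.2 s.
2. the bearing tray is drawn out to its stop (within 8 mm) (value of joint bearing_tray above 0.152 m), for 0.2 s.
At the end, for the whole second after the job is handed in: Slip-ring tray home within 8 mm; bearing tray within 8 mm of its 160 mm stop; regulator tray within 12 mm of its start; trays and parts at rest, parts upright on the floor of their own trays, stacked bearings within 12 mm of concentric; alternator, tin, screwdriver moved under 15 mm (value of joint slipring_tray below 0.008 m and value of joint bearing_tray above 0.152 m and distance of regulator_lip from where it was at the start of the episode below 0.012 m and horizontal distance between bearing_upper and bearing_lower below 0.012 m and velocity of joint bearing_tray between -0.01 and 0.01 m/s and velocity of joint slipring_tray between -0.01 and 0.01 m/s and velocity of joint regulator_tray between -0.01 and 0.01 m/s and angle between each of bearing_lower, bearing_upper, bearing_single, slipring_a, slipring_b, regulator_a, regulator_b's own z axis and vertical below 0.3 rad and height (world z) of bearing_lower between 0.008 and 0.022 m and x of bearing_lower in the frame of bearing_lip between 0.02 and 0.28 m and height (world z) of bearing_upper between 0.022 and 0.036 m and x of bearing_upper in the frame of bearing_lip between 0.02 and 0.28 m and height (world z) of bearing_single between 0.008 and 0.022 m and x of bearing_single in the frame of bearing_lip between 0.02 and 0.28 m and height (world z) of slipring_a between 0.008 and 0.022 m and x of slipring_a in the frame of slipring_lip between 0.02 and 0.28 m and height (world z) of slipring_b between 0.008 and 0.022 m and x of slipring_b in the frame of slipring_lip between 0.02 and 0.28 m and height (world z) of regulator_a between 0.008 and 0.022 m and x of regulator_a in the frame of regulator_lip between 0.02 and 0.28 m and height (world z) of regulator_b between 0.008 and 0.022 m and x of regulator_b in the frame of regulator_lip between 0.02 and 0.28 m and linear speed of each of bearing_lower, bearing_upper, bearing_single, slipring_a, slipring_b, regulator_a, regulator_b below 0.02 m/s and distance of each of alternator, grease_tin, screwdriver from where it was at the start of the episode below 0.015 m); the robot touches nothing.
It fails at once if the slip-ring and bearing trays both stand out at once (value of joint slipring_tray above 0.03 m and value of joint bearing_tray above 0.05 m).
It fails at once if the regulator tray is moved (distance of regulator_lip from where it was at the start of the episode above 0.015 m).
It fails at once if a tray front is pinched, front and back at once, or forced with over 40 N ((contact force between the fingers and bearing_front_inside above 1.5 N and contact force between the fingers and bearing_front_outside above 1.5 N) or (contact force between the fingers and slipring_front_inside above 1.5 N and contact force between the fingers and slipring_front_outside above 1.5 N) or contact force between the fingers and bearing_front_inside above 40 N or contact force between the fingers and bearing_front_outside above 40 N or contact force between the fingers and slipring_front_inside above 40 N or contact force between the fingers and slipring_front_outside above 40 N).
It fails at once if a part in a tray is lifted or tipped over, or the stacked bearings are knocked apart (angle between any of bearing_lower, bearing_upper, bearing_single, slipring_a, slipring_b, regulator_a, regulator_b's own z axis and vertical above 0.5 rad or height (world z) of any of bearing_lower, bearing_single, slipring_a, slipring_b, regulator_a, regulator_b above 0.029 m or height (world z) of bearing_upper above 0.043 m or horizontal distance between bearing_upper and bearing_lower above 0.015 m).
It fails at once if the alternator, tin or screwdriver is moved (distance of any of alternator, grease_tin, screwdriver from where it was at the start of the episode above 0.02 m).
It also fails if it takes over 54 s, if anything falls off the work surface, if the arm or the gripper's body presses on something with over 40 N, if the wrist force passes 120 N, or if a joint passes its speed limit or range.

ROBOT

A 6-joint arm with a two-finger parallel gripper is mounted at the origin on the work surface. World frame = base frame: x ahead of the robot, y to its left, z up, the work surface at z = 0. Lengths are in m, angles in rad, forces in N, time in s.
With the tool pointing down it reaches from about 0.3 to 0.95 m from the base axis. Payload 3.1 kg.
Tool frame: the origin (TCP) lies at the very end of the fingers, on their centre line; the grasp point (between the pads) lies ctrl.pinch_z behind it (ctrl.pinch_z is the distance from the TCP to the grasp point, in m); x points along the fingers, z is the direction in which the jaws open and shut, and the axes are right-handed (so a half turn about x gives the same grasp; the last joint's range is limited). The gripper opens to 85 mm and grips with 20 to 120 N. Pads are 22 mm wide; open, the fingers measure 114 mm over their backs; the gripper's body (76 mm by 85 mm) begins 54 mm behind the grasp point. The pads swing forward as they close: fully open they stand 13 mm farther back than shut.
Start: joints at [-1.393, 0.308, 1.634, -0, 1.2, -0.07], TCP at [0.153, -0.606, 0.231] pointing down, gripper open.
Joint ranges: [-3.06, 3.06], [-0.79, 1.96], [0.05, 2.63], [-1.19, 4.34], [0.05, 2.64], [-2.94, 2.94]. Speed limits (rad/s): [2.79, 2.79, 3.14, 3.14, 3.14, 3.14].

INTERFACE

Orientations are given as a unit quaternion [x, y, z, w].
In Python, from rig import ctrl, optics, job gives the robot as it stands.
- The arm moves only by the tool arm_command, never from a script. Its argument "moves" is a list of rows, each a list of 7 numbers: the turn, a rotation vector about the tool's x, y, z in degrees, then the shift along the tool's x, y, z in mm, then the opening, from -1 (shut) to 1 (fully open). In form: [[rx, ry, rz, tx, ty, tz, claw], ...]. A call has 1 to 8 rows; each row shifts and turns the commanded pose from where the row before left it, along the tool's axes as they then stand; what a row does not reach is not made up. A row lasts 1/8 s, in which the tool goes at most 62.5 mm and 10.7 degrees, less where a joint would pass 70% of its speed; a pose out of reach is approached as far as the arm can. A call is refused whole if a number of a shift passes 62.5 or a number of a turn 10.7, either way. A call with a gripper value outside its range is refused whole. The fingers move at their own pace and stop on an object; "force" is the grip in N (left out, the last holds). Time passes only in rows, so rows that do not move let the fingers close. It gives the time, the measured TCP pose, the force and the opening at its end, in the units of the state.
- ctrl.get_state(): the state, without advancing time (a new reading comes with each control period).
- optics.snapshot(name): name is "scene" or "top"; returns a dict with "img" (420x560x3 uint8, red, green, blue), "mtx" (3x3 intrinsics, pixels), "extrinsics" (4x4, takes a point from world to camera coordinates). Camera axes: x right, y down, z forward; pixel columns grow to the right and rows downward; lengths in m; the calibration is good to about 2 mm. A picture is of the moment at which its call begins. There is no depth.
- job.close_job(): hands the job in, once; it reports no verdict.
The state is a dict: "time": time; "q": joint angles; "joint_velocities": joint speeds; "tau": joint torques, N m; "ee_pos": TCP position; "tcp_rot": TCP orientation; "force": force on the tool from outside, world axes, zero at the start; "torque": the same for the moment, N m; "width": finger opening in m.
Only numpy, scipy, OpenCV 4.12 (cv2) and the standard library are available. Lean on these libraries where they do the work, as an engineer would, in place of code of your own. Each camera call takes 0.05 s, during which the arm holds its last target. There are 200 camera calls.

## Working session

There is one attempt and no reset: what is moved stays moved. The work goes in short steps, Python scripts to look and compute and a tool call to move; the robot and the scene stay as the last step left them, time stands still between calls to the robot, and variables do not carry over. Pictures are saved under pics/ and viewed, about 8 in all and at most 12, crops included, and the job is handed in when it is done.

Besides the shell and the picture viewer there is one more tool, called after ">>>" as a command line: name --pt "numbers of a row" for each row, then --argument value for the rest. arm_command: Moves the arm, as the interface text tells. Its arguments: {"type":"object","properties":{"moves":{"type":"array","items":{"type":"array","items":{"type":"number"}}},"force":{"type":"number"}},"required":["moves"]}

```bash
mkdir -p pics
cat > h.py <<'E'
from rig import ctrl, optics, job
import numpy as np, cv2
from scipy.spatial.transform import Rotation as R
def snap(n,f=None):
    s=optics.snapshot(n)
    if f: cv2.imwrite('pics/'+f,s['img'][:,:,::-1])
    return s
def ray(s,u,v,z):
    E=s['extrinsics'];Rm=E[:3,:3];t=E[:3,3]
    c=-Rm.T@t; d=Rm.T@np.linalg.inv(s['mtx'])@np.array([u,v,1.])
    return c+d*(z-c[2])/d[2]
def proj(s,p):
    E=s['extrinsics'];q=s['mtx']@(E[:3,:3]@np.array(p)+E[:3,3]);return q[:2]/q[2]
E
python3 - <<'E'
from h import *
for n in('top','scene'):
    s=snap(n,n+'1.png');E=s['extrinsics'];print(n,-E[:3,:3].T@E[:3,3],s['mtx'][0,0])
st=ctrl.get_state();print(st,ctrl.pinch_z);print(R.from_quat(st['tcp_rot']).as_matrix().round(3))
E
```

```text
top [ 0.45856802 -0.00864778  1.19103288] 489.83070914727637
scene [ 1.18311493 -0.41059975  1.18160794] 539.1402080281815
{'time': 0.1, 'q': array([-1.39270211e+00,  3.08941333e-01,  1.63510929e+00, -2.44679253e-05,
        1.19973215e+00, -6.97243067e-02]), 'joint_velocities': array([ 1.96477293e-04, -3.84242641e-03, -3.94370965e-03,  8.27268571e-04,
        1.02266066e-04, -4.07501943e-05]), 'tau': array([-8.77385482e-04, -4.16407192e+01, -2.77645147e+01, -1.16268948e-04,
        4.03733662e-03, -1.15273508e-05]), 'ee_pos': array([ 0.15311854, -0.60514446,  0.23012354]), 'tcp_rot': array([ 0.43487865,  0.55854611, -0.4338565 ,  0.55738259]), 'force': array([0.36488375, 0.89673364, 0.77540289]), 'torque': array([0.02161324, 0.08878494, 0.01331062]), 'width': 0.0849658287103894} 0.0187
[[-0.     0.969  0.245]
 [ 0.002  0.245 -0.969]
 [-1.     0.    -0.002]]
```

View pics/top1.png

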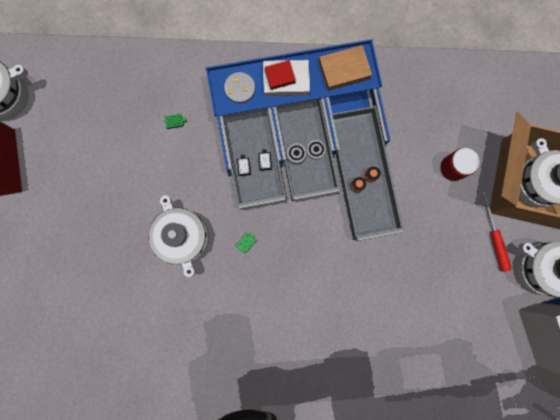

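View pics/scene1.png

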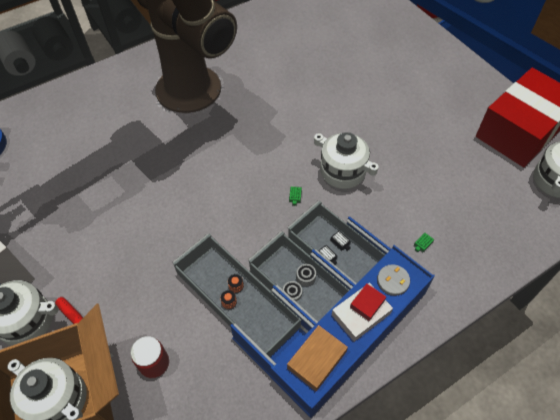

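Top view, up = world +x. The slip-ring tray is at right with its front at about (377,236); its cylinders are copper, at (359,184) and (373,173). The bearing tray is in the middle, front about (312,195), rings at (296,153) and (316,149). The regulator tray is at left, front about (262,203). Green decoys lie at (175,121) and (246,243). I'll check this in a close crop.

Run:
```python
from h import *
s=snap('top');im=s['img'][90:250,215:415,::-1]
cv2.imwrite('pics/crop1.png',cv2.resize(im,None,fx=3.75,fy=3.75,interpolation=cv2.INTER_CUBIC))
for u,v,z in[(378,238,.066),(312,198,.066),(262,206,.066)]: print(ray(s,u,v,z))
```

```text
[ 0.52905206 -0.25448284  0.066     ]
[ 0.61795168 -0.10039677  0.066     ]
[0.59604221 0.01506141 0.066     ]
```

View pics/crop1.png

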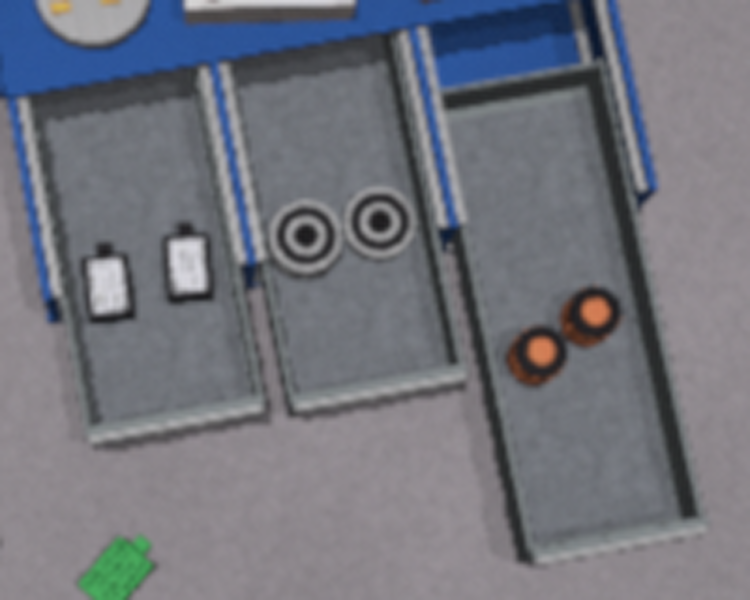

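The crop confirms it. Middle tray: rings, lip from (290,405) to (463,375). Right tray: copper cylinders, lip from (533,557) to (703,525). Left tray: regulator blocks. The partition ends are at about (52,300) and (648,190).

Run:
```python
from h import *
s=snap('top')
f=lambda x,y,z:ray(s,215+x/3.75,90+y/3.75,z)
for n,a,b,z in[('slip',(533,557),(703,525),.066),('bear',(290,405),(463,375),.066),('reg',(92,437),(265,405),.066),('rack',(52,300),(648,190),.078),('slipside',(457,240),(525,545),.057),('bearsideL',(230,100),(285,390),.057)]:
    A,B=f(*a,z),f(*b,z);d=B-A
    print(n,((A+B)/2).round(4),np.linalg.norm(d).round(4),'dir deg',np.degrees(np.arctan2(d[1],d[0])).round(2))
# rack-frame estimates
```

```text
slip [ 0.5378 -0.2588  0.066 ] 0.1076 dir deg -77.95
bear [ 0.6276 -0.1083  0.066 ] 0.1094 dir deg -78.49
reg [0.6048 0.0138 0.066 ] 0.1085 dir deg -77.83
rack [ 0.7164 -0.0906  0.078 ] 0.3772 dir deg -77.64
slipside [ 0.6303 -0.1806  0.057 ] 0.1968 dir deg -166.98
bearsideL [ 0.7201 -0.0321  0.057 ] 0.1896 dir deg -168.07
```

>>> arm_command --pt "1.9 0 0 0 0 0 -1" --pt "0 0 0 0 48 -32 -1" --pt "0 0 0 0 48 -32 -1" --pt "0 0 0 0 48 -32 -1" --pt "0 0 0 0 48 -32 -1" --pt "0 0 0 0 48 -32 -1" --pt "0 0 0 0 48 -32 -1" --pt "0 0 0 0 48 -32 -1" --force 20

```text
time: 1.2
ee_pos: [0.435, -0.3141, 0.2316]
tcp_rot: [0.444, 0.55, -0.444, 0.551]
force: [0.6, -0.5, 0.0]
width: -0.0003
```

>>> arm_command --pt "0 0 0 0 48 -32 -1" --pt "0 0 0 0 0 0 -1" --pt "0 0 0 0 0 0 -1"

```text
time: 1.58
ee_pos: [0.4737, -0.274, 0.2312]
tcp_rot: [0.443, 0.551, -0.444, 0.551]
force: [-1.2, -0.3, 0.3]
width: 0.0001
```

```bash
cat >> h.py <<'E'
TH=np.radians(12.3);EX=np.array([np.cos(TH),np.sin(TH),0]);EY=np.array([-EX[1],EX[0],0])
def rel(p,l): d=np.array(p)-np.array(l);return np.array([d@EX,d@EY,p[2]]).round(4)
SL=[.5378,-.2588,0];BL=[.6276,-.1083,0]
E
python3 - <<'E'
from h import *
st=ctrl.get_state();print(st['time'],st['ee_pos'],st['force'],st['width'],rel(st['ee_pos'],SL));print(R.from_quat(st['tcp_rot']).as_matrix().round(3))
E
```

```text
1.575 [ 0.47373905 -0.27399652  0.23119497] [-1.19693536 -0.28260652  0.27060299] 9.758278675936376e-05 [-0.0658 -0.0012  0.2312]
[[-0.001  0.977  0.214]
 [-0.     0.214 -0.977]
 [-1.    -0.001  0.   ]]
```

>>> arm_command --pt "0 0 0 50 0 0 -1" --pt "0 0 0 50 0 0 -1" --pt "0 0 0 50 0 0 -1" --pt "0 0 0 40 0 0 -1" --pt "0 0 0 0 0 0 -1" --pt "0 0 0 0 10 0 -1" --pt "0 0 0 0 10 0 -1" --pt "0 0 0 0 10 0 -1"

```text
time: 2.58
ee_pos: [0.5056, -0.2684, 0.0434]
tcp_rot: [0.444, 0.549, -0.443, 0.552]
force: [0.8, -1.1, -0.0]
width: -0.0003
```

>>> arm_command --pt "0 0 0 0 6 0 -1" --pt "0 0 0 0 6 0 -1" --pt "0 0 0 0 6 0 -1" --pt "0 0 0 0 6 0 -1" --pt "0 0 0 0 6 0 -1"

```text
time: 3.2
ee_pos: [0.5318, -0.2611, 0.0411]
tcp_rot: [0.443, 0.551, -0.444, 0.55]
force: [-4.1, -1.2, 2.9]
width: 0.0003
```

Run:
```python
from h import *
snap('scene','scene2.png')
st=ctrl.get_state();print(st['time'],st['ee_pos'],st['force'],rel(st['ee_pos'],SL))
```

```text
3.25 [ 0.5330362  -0.26104353  0.04119908] [-1.8995021   0.36155398  0.53844423] [-0.0051 -0.0012  0.0412]
```

View pics/scene2.png

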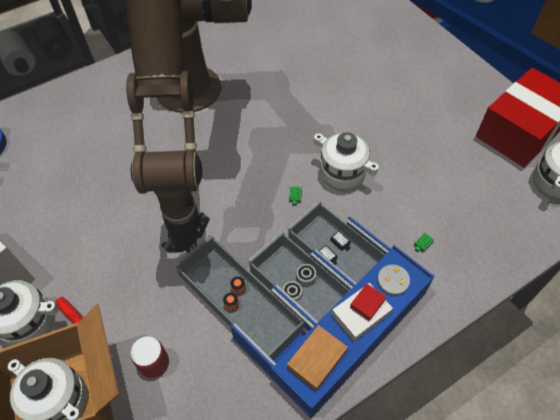

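Contact made and the tray is moving with about 4 N; nothing else was touched. Pushing on.

>>> arm_command --pt "0 0 0 0 6 0 -1" --pt "0 0 0 0 7 0 -1" --pt "0 0 0 0 7 0 -1" --pt "0 0 0 0 7 0 -1" --pt "0 0 0 0 7 0 -1" --pt "0 0 0 0 7 0 -1" --pt "0 0 0 0 7 0 -1" --pt "0 0 0 0 6 0 -1"

```text
time: 4.25
ee_pos: [0.5857, -0.2496, 0.0411]
tcp_rot: [0.444, 0.551, -0.444, 0.551]
force: [-2.8, -1.0, -0.1]
width: 0.0001
```

>>> arm_command --pt "0 0 0 0 5 0 -1" --pt "0 0 0 0 5 0 -1" --pt "0 0 0 0 5 0 -1" --pt "0 0 0 0 5 0 -1" --pt "0 0 0 0 5 0 -1" --pt "0 0 0 0 4 0 -1" --pt "0 0 0 0 3 0 -1" --pt "0 0 0 0 2 0 -1"

```text
time: 5.25
ee_pos: [0.6187, -0.2425, 0.0412]
tcp_rot: [0.444, 0.551, -0.444, 0.551]
force: [-2.7, -1.4, -1.4]
width: 0.0002
```

Run:
```python
from h import *
snap('scene','scene3.png')
st=ctrl.get_state();print(st['time'],st['ee_pos'],st['force'],rel(st['ee_pos'],SL))
```

```text
5.3 [ 0.61892407 -0.24238301  0.0412157 ] [-2.53647367 -0.8156417  -1.6724605 ] [ 0.0828 -0.0012  0.0412]
```

>>> arm_command --pt "0 0 0 0 2 0 -1" --pt "0 0 0 0 2 0 -1" --pt "0 0 0 0 2 0 -1" --pt "0 0 0 0 2 0 -1" --pt "0 0 0 0 2 0 -1" --pt "0 0 0 0 2 0 -1" --pt "0 0 0 0 2 0 -1"

```text
time: 6.18
ee_pos: [0.6323, -0.2395, 0.0412]
tcp_rot: [0.444, 0.551, -0.444, 0.551]
force: [-3.0, -1.8, -1.7]
width: -0.0001
```

>>> arm_command --pt "0 0 0 0 1 0 -1" --pt "0 0 0 0 1 0 -1" --pt "0 0 0 0 1 0 -1" --pt "0 0 0 0 1 0 -1"

```text
time: 6.68
ee_pos: [0.6361, -0.2387, 0.0413]
tcp_rot: [0.444, 0.551, -0.444, 0.551]
force: [-3.8, -1.1, -2.5]
width: -0.0003
```

>>> arm_command --pt "0 0 0 0 1 0 -1" --pt "0 0 0 0 1 0 -1" --pt "0 0 0 0 1 0 -1"

```text
time: 7.05
ee_pos: [0.6391, -0.238, 0.0412]
tcp_rot: [0.444, 0.551, -0.444, 0.551]
force: [-3.3, -2.0, -2.2]
width: -0.0002
```

>>> arm_command --pt "0 0 0 0 1 0 -1" --pt "0 0 0 0 1 0 -1" --pt "0 0 0 0 1 0 -1"

```text
time: 7.42
ee_pos: [0.642, -0.2373, 0.0413]
tcp_rot: [0.444, 0.551, -0.444, 0.551]
force: [-2.9, -2.0, -2.1]
width: 0.0002
```

>>> arm_command --pt "0 0 0 0 1 0 -1" --pt "0 0 0 0 1 0 -1"

```text
time: 7.68
ee_pos: [0.644, -0.2369, 0.0413]
tcp_rot: [0.444, 0.551, -0.444, 0.551]
force: [-2.4, -1.6, -1.5]
width: 0.0003
```

>>> arm_command --pt "0 0 0 0 1 0 -1" --pt "0 0 0 0 1 0 -1"

```text
time: 7.92
ee_pos: [0.646, -0.2365, 0.0413]
tcp_rot: [0.444, 0.551, -0.444, 0.551]
force: [-3.4, -1.6, -2.4]
width: -0.0001
```

>>> arm_command --pt "0 0 0 0 1 0 -1" --pt "0 0 0 0 1 0 -1"

```text
time: 8.18
ee_pos: [0.6467, -0.2363, 0.0412]
tcp_rot: [0.443, 0.552, -0.444, 0.55]
force: [-6.3, -3.6, 0.9]
width: 0.0
```

>>> arm_command --pt "0 0 0 0 1 0 -1" --pt "0 0 0 0 1 0 -1"

```text
time: 8.43
ee_pos: [0.6467, -0.2363, 0.0412]
tcp_rot: [0.442, 0.553, -0.445, 0.549]
force: [-10.8, -4.1, 3.4]
width: -0.0001
```

Run:
```python
from h import *
s=snap('top');im=s['img'][60:260,180:430,::-1]
cv2.imwrite('pics/crop2.png',cv2.resize(im,None,fx=3,fy=3,interpolation=cv2.INTER_CUBIC))
```

```text
(no output)
```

View pics/crop2.png

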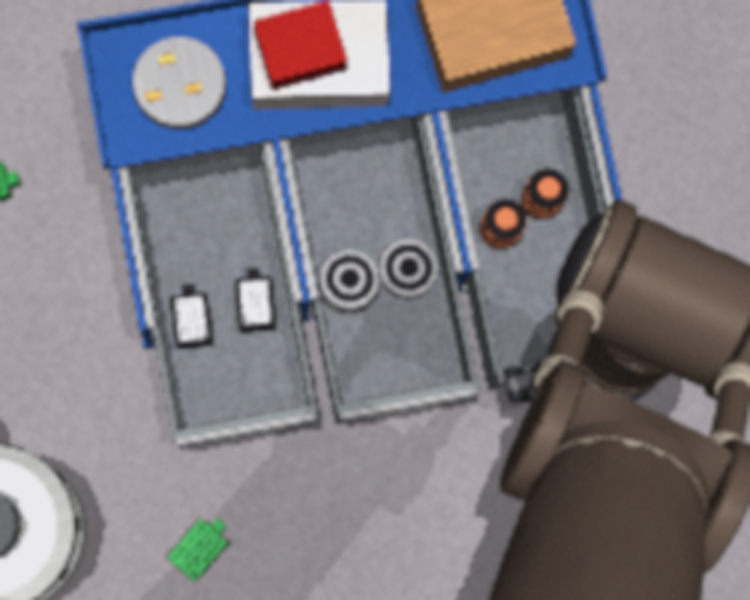

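Force rose to 11 N with no motion, and the picture shows the slip-ring tray seated, so it is at its home stop. Back off, rise and go above the bearing tray.

>>> arm_command --pt "0 0 0 0 -15 0 -1" --pt "0 0 0 0 -20 0 -1" --pt "0 0 0 -40 0 0 -1" --pt "0 0 0 -40 0 0 -1" --pt "0 0 0 -30 0 0 -1" --pt "0 0 0 0 20 -45 -1" --pt "0 0 0 0 20 -45 -1" --pt "0 0 0 0 30 -39 -1"

```text
time: 9.48
ee_pos: [0.6578, -0.1004, 0.1528]
tcp_rot: [0.445, 0.549, -0.443, 0.552]
force: [-0.0, -0.8, -0.6]
width: 0.0
```

>>> arm_command --pt "0 0 0 0 0 0 -1" --pt "0 0 0 0 0 0 -1"

```text
time: 9.72
ee_pos: [0.6573, -0.1019, 0.1521]
tcp_rot: [0.444, 0.55, -0.443, 0.552]
force: [0.4, 0.3, 0.3]
width: 0.0
```

Run:
```python
from h import *
s=snap('scene');im=s['img'][180:400,170:440,::-1]
cv2.imwrite('pics/crop3.png',cv2.resize(im,None,fx=2.7,fy=2.7,interpolation=cv2.INTER_CUBIC))
st=ctrl.get_state();p=st['ee_pos'];print(st['time'],p,rel(p,BL),st['force']);print(R.from_quat(st['tcp_rot']).as_matrix().round(3))
# predicted tip and lip pixels in crop
for q in(p,[*BL[:2],.066]):print(((proj(s,q)-[170,180])*2.7).round())
```

```text
9.775 [ 0.65690139 -0.10263073  0.15189592] [ 0.0298 -0.0007  0.1519] [0.14116325 0.16095594 0.25262608]
[[ 0.002  0.977  0.213]
 [-0.     0.213 -0.977]
 [-1.     0.002  0.001]]
[280. 142.]
[258. 171.]
```

View pics/crop3.png

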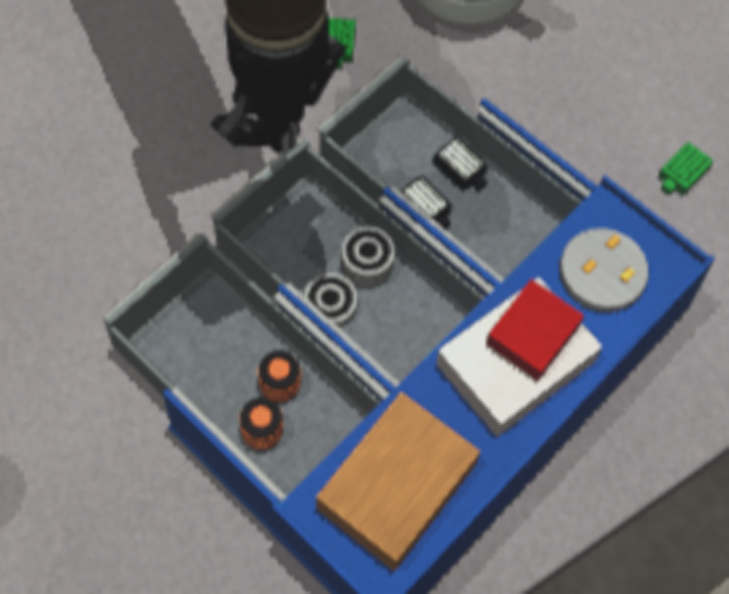

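Slip-ring tray is in. Hand is over the bearing tray with the fingertip at (285,145), and the lip runs (217,215)–(308,150), perhaps some mm deeper than I estimated. I'll add 8 mm of margin and descend.

>>> arm_command --pt "0 0 0 0 8 0 -1" --pt "0 0 0 0 0 0 -1" --pt "0 0 0 35 0 0 -1" --pt "0 0 0 30 0 0 -1" --pt "0 0 0 25 0 0 -1" --pt "0 0 0 21 0 0 -1" --pt "0 0 0 0 0 0 -1"

```text
time: 10.65
ee_pos: [0.6624, -0.1004, 0.0379]
tcp_rot: [0.443, 0.552, -0.444, 0.549]
force: [-0.4, 0.0, 0.4]
width: 0.0001
```

Run:
```python
from h import *
s=snap('scene');im=s['img'][180:330,190:390,::-1]
cv2.imwrite('pics/crop4.png',cv2.resize(im,None,fx=3.75,fy=3.75,interpolation=cv2.INTER_CUBIC))
st=ctrl.get_state();p=st['ee_pos'];print(st['time'],p,rel(p,BL),st['force'])
```

```text
10.7 [ 0.6637805  -0.10063326  0.03948177] [ 0.037  -0.0002  0.0395] [ 0.25909298 -0.82276739 -0.07950329]
```

View pics/crop4.png

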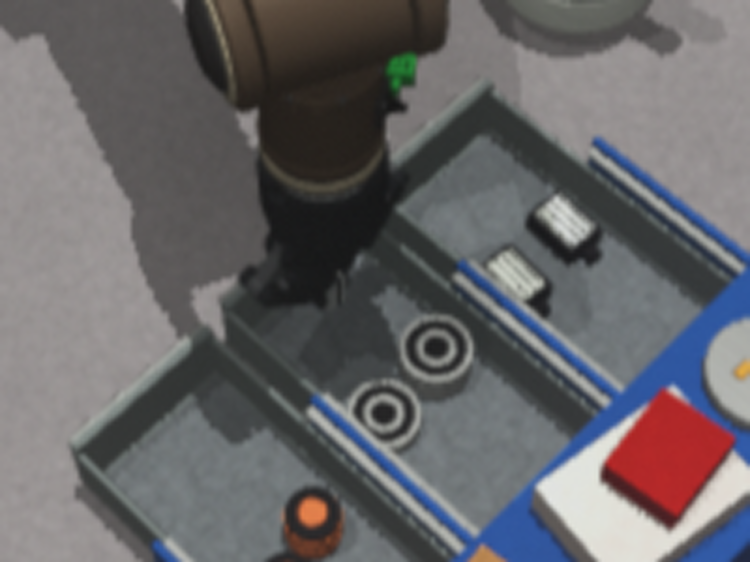

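Fingertips at about (325,295) are inside the tray behind the front wall, with no contact force. Drawing.

>>> arm_command --pt "0 0 0 0 -4 0 -1" --pt "0 0 0 0 -4 0 -1" --pt "0 0 0 0 -4 0 -1" --pt "0 0 0 0 -4 0 -1" --pt "0 0 0 0 -4 0 -1" --pt "0 0 0 0 -4 0 -1" --pt "0 0 0 0 -4 0 -1"

```text
time: 11.58
ee_pos: [0.6376, -0.1063, 0.0406]
tcp_rot: [0.444, 0.55, -0.443, 0.551]
force: [2.6, 1.0, -0.8]
width: -0.0004
```

>>> arm_command --pt "0 0 0 0 -4 0 -1" --pt "0 0 0 0 -5 0 -1" --pt "0 0 0 0 -6 0 -1" --pt "0 0 0 0 -6 0 -1" --pt "0 0 0 0 -6 0 -1" --pt "0 0 0 0 -6 0 -1" --pt "0 0 0 0 -6 0 -1" --pt "0 0 0 0 -6 0 -1"

```text
time: 12.58
ee_pos: [0.5928, -0.1162, 0.0404]
tcp_rot: [0.444, 0.551, -0.444, 0.551]
force: [2.4, 2.5, 2.2]
width: -0.0003
```

>>> arm_command --pt "0 0 0 0 -6 0 -1" --pt "0 0 0 0 -6 0 -1" --pt "0 0 0 0 -6 0 -1" --pt "0 0 0 0 -6 0 -1" --pt "0 0 0 0 -6 0 -1" --pt "0 0 0 0 -6 0 -1" --pt "0 0 0 0 -5 0 -1" --pt "0 0 0 0 -4 0 -1"

```text
time: 13.58
ee_pos: [0.5486, -0.1257, 0.0402]
tcp_rot: [0.444, 0.551, -0.444, 0.551]
force: [2.7, 1.9, 2.4]
width: -0.0003
```

Run:
```python
from h import *
st=ctrl.get_state();p=st['ee_pos'];print(st['time'],p,rel(p,BL),st['force'])
```

```text
13.575 [ 0.54862178 -0.12574914  0.04019261] [-0.0809 -0.0002  0.0402] [2.72037654 1.94765176 2.38766187]
```

>>> arm_command --pt "0 0 0 0 -5 0 -1" --pt "0 0 0 0 -6 0 -1" --pt "0 0 0 0 -6 0 -1" --pt "0 0 0 0 -6 0 -1" --pt "0 0 0 0 -5 0 -1" --pt "0 0 0 0 -4 0 -1" --pt "0 0 0 0 -3 0 -1" --pt "0 0 0 0 -2 0 -1"

```text
time: 14.58
ee_pos: [0.5126, -0.1335, 0.0402]
tcp_rot: [0.444, 0.551, -0.444, 0.551]
force: [2.6, 0.1, 0.5]
width: -0.0002
```

>>> arm_command --pt "0 0 0 0 -2 0 -1" --pt "0 0 0 0 -2 0 -1" --pt "0 0 0 0 -2 0 -1" --pt "0 0 0 0 -2 0 -1"

```text
time: 15.08
ee_pos: [0.5049, -0.1352, 0.0402]
tcp_rot: [0.444, 0.551, -0.444, 0.551]
force: [2.6, 1.1, -0.0]
width: 0.0001
```

>>> arm_command --pt "0 0 0 0 -1 0 -1" --pt "0 0 0 0 -1 0 -1" --pt "0 0 0 0 -1 0 -1"

```text
time: 15.45
ee_pos: [0.502, -0.1358, 0.0402]
tcp_rot: [0.444, 0.551, -0.444, 0.551]
force: [3.2, 0.4, 0.4]
width: -0.0001
```

>>> arm_command --pt "0 0 0 0 -1 0 -1" --pt "0 0 0 0 -1 0 -1" --pt "0 0 0 0 -1 0 -1"

```text
time: 15.82
ee_pos: [0.4991, -0.1364, 0.0402]
tcp_rot: [0.444, 0.551, -0.444, 0.551]
force: [3.5, 1.1, -0.5]
width: 0.0
```

Now at about -0.131 relative to the start lip; the stop is expected near -0.136.

>>> arm_command --pt "0 0 0 0 -1 0 -1" --pt "0 0 0 0 -1 0 -1" --pt "0 0 0 0 -1 0 -1"

```text
time: 16.2
ee_pos: [0.4961, -0.1371, 0.0402]
tcp_rot: [0.444, 0.551, -0.444, 0.551]
force: [2.6, 1.3, -2.0]
width: 0.0003
```

>>> arm_command --pt "0 0 0 0 -1 0 -1" --pt "0 0 0 0 -1 0 -1"

```text
time: 16.45
ee_pos: [0.4951, -0.1373, 0.0403]
tcp_rot: [0.444, 0.55, -0.443, 0.551]
force: [6.7, 3.5, -4.4]
width: 0.0003
```

>>> arm_command --pt "0 0 0 0 -1 0 -1" --pt "0 0 0 0 -1 0 -1"

```text
time: 16.7
ee_pos: [0.4952, -0.1374, 0.0403]
tcp_rot: [0.446, 0.549, -0.442, 0.552]
force: [11.8, 6.5, -8.7]
width: -0.0001
```

The stop is reached exactly where predicted. Ease off, rise and withdraw.

>>> arm_command --pt "0 0 0 0 7 0 -1" --pt "0 0 0 0 8 0 -1" --pt "0 0 0 0 0 0 -1" --pt "0 0 0 -30 0 0 -1" --pt "0 0 0 -40 0 0 -1" --pt "0 0 0 -50 0 0 -1" --pt "0 0 0 -50 0 0 -1" --pt "0 0 0 -30 0 0 -1"

```text
time: 17.7
ee_pos: [0.5075, -0.1353, 0.2433]
tcp_rot: [0.444, 0.55, -0.443, 0.552]
force: [0.1, -0.2, -0.2]
width: 0.0001
```

>>> arm_command --pt "0 0 0 0 -45 30 -1" --pt "0 0 0 0 -45 30 -1" --pt "0 0 0 0 -45 30 -1" --pt "0 0 0 0 -45 30 -1" --pt "0 0 0 0 -30 30 -1" --pt "0 0 0 0 0 0 -1" --pt "0 0 0 0 0 0 -1" --pt "0 0 0 0 0 0 -1"

```text
time: 18.7
ee_pos: [0.3342, -0.325, 0.2401]
tcp_rot: [0.443, 0.551, -0.443, 0.551]
force: [-0.3, 0.1, 0.4]
width: -0.0003
```

Run:
```python
from h import *
st=ctrl.get_state();p=st['ee_pos'];print(st['time'],p,st['force'])
s=snap('top','top9.png')
```

```text
18.7 [ 0.33421299 -0.3249999   0.24007444] [-0.30114237  0.14692173  0.35881544]
```

View pics/top9.png

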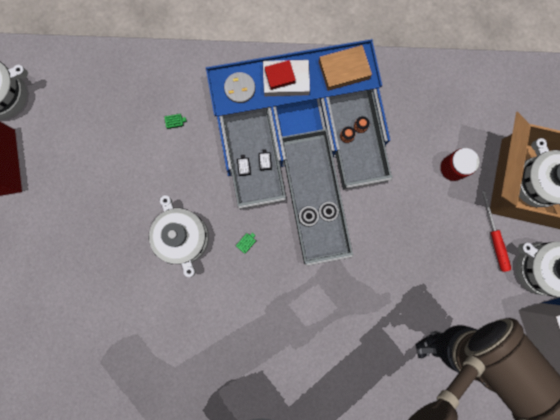

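The bearing tray alone stands out, lip from (303,262) to (350,256). The slip-ring tray is in, lip about (367,185). The parts are standing, and the regulator tray, tin, screwdriver and alternator are at their original pixels. Measure the final gap, then hand in.

Run:
```python
from h import *
s=snap('top')
b=(ray(s,303,262,.066)+ray(s,350.5,255.5,.066))/2; l=(ray(s,345,187,.066)+ray(s,389,181,.066))/2
print('bear behind slip (m):',rel(b,l), 'force',ctrl.get_state()['force'].round(1))
job.close_job()
```

```text
bear behind slip (m): [-0.1524  0.1274  0.066 ] force [-0.3 -0.2 -0.3]
the job is handed in; nothing more can be done
```

The slip-ring tray is pushed home and the bearing tray is drawn out to its stop. The job was handed in at about 19 s, and no verdict is reported.

- **Slip-ring tray:** I pushed it with the shut fingertips at about 3–4 N. The tray then stopped and the measured force rose to about 12 N, which I took as its home stop.
- **Bearing tray:** I hooked behind the lip and drew the tray out at about 3 N. It stopped where I expected, and the measured force peaked at about 16 N.
- **Last picture:** Only the bearing tray stands out, and its stacked and single bearings are in place. The slip rings and regulators are in their trays. The regulator tray, alternator, tin and screwdriver look unmoved by eye. The hand is clear, with a wrist force of about 0 N.
- **Check that disagreed:** Picking the lips by hand in the top view put the bearing lip 152 mm out from the slip-ring lip, not 160 mm. Those picks are good to only a few mm each (2.3 mm per pixel), and 152 mm is right at the pass limit. I trusted the two stops felt through the fingers, which put the travel at about 160 mm.

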